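Index the clutch drum to the next hole

ROBOT

A 7-joint arm with a two-finger parallel gripper is mounted at the origin on the work surface. World frame = base frame: x ahead of the robot, y to its left, z up, the work surface at z = 0. Lengths are in m, angles in rad, forces in N, time in s.
With the tool pointing down it reaches from about 0.425 to 1.025 m from the base axis. Payload 9.4 kg.
Tool frame: the origin (TCP) lies midway between the tips of the shut fingers; the grasp point (between the pads) lies 19 mm behind it; z points along the fingers, y is the line along which they close (so a half turn about z gives the same grasp; the last joint's range is limited). The gripper opens to 85 mm and grips with 20 to 120 N. Pads are 22 mm wide; open, the fingers measure 114 mm over their backs; the gripper's body (76 mm by 85 mm) begins 54 mm behind the grasp point. The pads swing forward as they close: fully open they stand 13 mm farther back than shut.
Start: joints at [-1.401, 0.599, -0.003, 1.599, 0.002, 0.943, -0.08], TCP at [0.177, 0.703, 0.231] pointing down, gripper open.
Joint ranges: [-2.57, 2.57], [-0.35, 1.97], [-1.29, 1.29], [0.11, 2.56], [-1.05, 4.19], [0.11, 1.86], [-2.63, 2.63]. Speed limits (rad/s): [2.22, 2.22, 3.01, 3.01, 3.14, 3.14, 3.14].

INTERFACE

Orientations are given as a 3x3 rotation matrix whose columns are the frame's x, y, z axes.
In Python, from rig import arm gives the robot as it stands.
- The arm moves only by the tool carry_out, never from a script. Its argument "rows" is one flat list of numbers, 7 for each row, row after row: the shift along the tool's x, y, z as a fraction of full scale, then the turn, a rotation vector about the tool's x, y, z as a fraction of full scale, then the gripper command: -1 is shut, 1 is fully open, values between are in proportion. In form: [dx, dy, dz, wx, wy, wz, jaw, dx, dy, dz, wx, wy, wz, jaw, ...]. A call has exactly 8 rows; each row shifts and turns the commanded pose from where the row before left it, along the tool's axes as they then stand; what a row does not reach is not made up. Full scale, the value 1, is 30 mm for a shift and 0.1 rad for a turn. A row lasts 1/12 s, in which the tool goes at most 41.7 mm and 7.16 degrees, less where a joint would pass 70% of its speed; a pose out of reach is approached as far as the arm can. A call with a number of a shift or a turn outside -1 to 1 is refused whole. A call with a gripper value outside its range is refused whole. The fingers move at their own pace and stop on an object; "force" is the grip in N (left out, the last holds). Time passes only in rows, so rows that do not move let the fingers close, or fill a call up. It gives the time, the measured TCP pose, the force, the opening and the grip force at its end, in the units of the state.
- arm.sense(): the state, without advancing time (a new reading comes with each control period).
- arm.grab_frame(name): name is "scene" or "top" or "wrist"; returns (picture, depth): 420x560x3 uint8, blue, green, red; 420x560 float32, m along the optical axis (not along the pixel's ray), 0 where there is no reading.
- arm.camera_params(name): a dict with "fx", "fy", "cx", "cy" (pixels), "R" (3x3) and "t" (3): a world point X has camera coordinates R X + t. Camera axes: x right, y down, z forward; pixel columns grow to the right and rows downward; lengths in m; the calibration is good to about 2 mm. A picture is of the moment at which its call begins: read the wrist's pose just before it. camera_params takes no time and is no camera call; for the wrist camera it gives the pose at the moment of the call.
- arm.hand_in(): hands the job in; it is judged then, once.
The state is a dict: "time": time; "joints": joint angles; "qd": joint speeds; "joint_efforts": joint torques, N m; "tcp_pos": TCP position; "tcp_rot": TCP orientation; "wrist_force": force on the tool from outside, world axes, zero at the start; "moment": the same for the moment, N m; "width": opening from 0.0 (shut) to 1.0 (fully open); "grasp_force": force on a finger pad.
Only numpy, scipy, OpenCV 4.12 (cv2) and the standard library are available. Lean on these libraries where they do the work, as an engineer would, in place of code of your own. Each camera call takes 0.05 s, during which the arm holds its last target. There are 200 camera calls.

TASK

Press the red knob of the index plunger fully in with your fingertips, keep it in while you sweep it round so that the turntable comes to the next hole on the side of the green marker, and let the plunger spring all the way back up into that hole, then move clear. Never turn it to the hole at the blue marker. Only push: nothing is to be lifted, the clutch drum stays in the middle of the turntable, and the other things on the bench stay where they are.

Things in the scene. Friction and masses are not known exactly. Their poses are not given: they have to be found in the camera images.
- table_centre (a point): on the turntable's vertical axis, level with its top face, 72 mm above the bench. The steel turntable (160 mm diameter) stands on a fixed aluminium index plate (270 mm diameter, top face at 50 mm) with eight black holes 45 degrees apart, 118 mm from the axis. Its yellow arm (36 mm wide, top at 78 mm) reaches outwards over one hole and carries the plunger at its end
- knob_top (a point): centre of the flat top of the plunger's round red knob (40 mm diameter, 18 mm high; top 112 mm above the bench when out), 152 mm from the axis; moves with turntable and plunger. Pressed straight down, it draws a brass pin down out of the plate's hole. A finger that keeps it down can drag the knob, and so the turntable, round by friction (1 to 2 N sideways is enough)
- plunger (a joint): travel in m: 0 = out (up, pin home in a hole), 0.014 = fully in (down, at its stop). Spring: about 4.5 N at first, 9.5 N fully in. The pin is free of the plate beyond 0.010. Let go within about 3 mm of a hole, its round nose springs in; let go elsewhere it stays at about 0.010 under the plate and can be pressed again
- turntable (a joint): angle of the turntable in rad, 0 at the start, positive anticlockwise seen from above; the next holes are at +0.785 and -0.785. With the pin in a hole it has only about 0.013 rad of play. Stiff: it stays where it is left
- pin_mark (a point): point on the turntable, under the middle of the arm, 95.5 mm from the axis and 50 mm above the bench; it stands over a marker's centre when the pin is at that marker's hole
- green_marker: green disc, 28 mm diameter, 8 mm high, fixed on the index plate just inside one of the two holes next to the plunger's; origin at the centre of its underside, 95.5 mm from the axis. It marks the next hole; the arm passes over it
- blue_marker: blue disc of the same size and height, just inside the neighbouring hole on the other side: the wrong way
- drum_centre (a point): centre of the loose steel clutch drum (110 mm diameter, 66 mm high, up to 1 kg) that stands in the middle of the turntable and rides round with it; its top is 138 mm above the bench
- bearing: steel bearing ring, 42 mm diameter, 13 mm high, lying on the bench near the fixture; a bystander. Origin at the centre of its underside
- socket: brass-coloured socket, 24 mm diameter, 35 mm high, standing on the bench near the fixture; a bystander. Origin at the centre of its underside
- can: can, 54 mm diameter, 120 mm high, standing on the bench; a bystander. Origin at the centre of its underside
- jar: jar with yellow cap, 60 mm diameter, 80 mm high, standing on the bench; a bystander. Origin at the centre of its underside
- screwdriver: screwdriver lying on the bench, about 200 mm long and 30 mm high; a bystander. Origin under it, on the bench
- hammer: hammer lying on the bench, 220 mm long; a bystander. Origin under it, on the bench
- clutch_ring: copper-coloured clutch ring, 90 mm diameter, 10 mm high, lying on the bench; a bystander. Origin at the centre of its underside

How it is judged:
By the outcome, as a careful person would: the job done as asked, in the order asked, and still so for the second after the job is handed in, with the robot touching nothing.
It also fails if it takes over 38 s, if anything falls off the work surface, if the arm or the gripper's body presses on something with over 40 N, if the wrist force passes 120 N, or if a joint passes its speed limit or range.

## Working session

There is one attempt and no reset: what is moved stays moved. The work goes in short steps, Python scripts to look and compute and a tool call to move; the robot and the scene stay as the last step left them, time stands still between calls to the robot, and variables do not carry over. Pictures are saved under pics/ and viewed, at most 10 in all, crops included, and the job is handed in when it is done.

Besides the shell and the picture viewer there is one more tool, called after "Request:" as name(argument=value, ...) on one line, values as JSON. carry_out: Moves the arm, as the interface text tells. Shift numbers are shares of 30 mm and turn numbers shares of 0.1 rad, none past 1 either way. Its arguments: {"type":"object","properties":{"rows":{"type":"array"},"force":{"type":"number"}},"required":["rows"]}

```bash
mkdir -p pics; ls; python3 - <<'E'
from rig import arm
import cv2,numpy as np
s=arm.sense();print(s['time'],s['tcp_pos'],s['tcp_rot'],s['width'])
for n in("top","scene"):
    im,d=arm.grab_frame(n);cv2.imwrite(f"pics/{n}.png",im);np.savez(f"{n}.npz",im=im,d=d,**arm.camera_params(n))
    p=arm.camera_params(n);print(n,p)
E
```

```text
pics
0.0 [0.17702534 0.70257351 0.23041209] [[-9.69714064e-01  2.44242894e-01 -2.04839500e-04]
 [ 2.44242913e-01  9.69712842e-01 -1.55028064e-03]
 [-1.80009536e-04 -1.55335953e-03 -9.99998777e-01]] 1.0010268844187122
top {'fx': 505.39485943629336, 'fy': 505.39485943629336, 'cx': 284.15799561260917, 'cy': 207.02248816301014, 'R': array([[ 0.01628463, -0.99983229,  0.00837858],
       [-0.99333102, -0.0171342 , -0.11401715],
       [ 0.11414159, -0.00646597, -0.99344345]]), 't': array([-0.03168227,  0.52651379,  1.34617159])}
scene {'fx': 434.77512583877086, 'fy': 434.77512583877086, 'cx': 279.81024488938465, 'cy': 212.71559673941636, 'R': array([[-0.02866617,  0.9994773 ,  0.0149458 ],
       [ 0.62878749,  0.02965349, -0.77701156],
       [-0.77704861, -0.01287621, -0.62930887]]), 't': array([ 0.03660427, -0.23999812,  1.47837826])}
```

View pics/top.png

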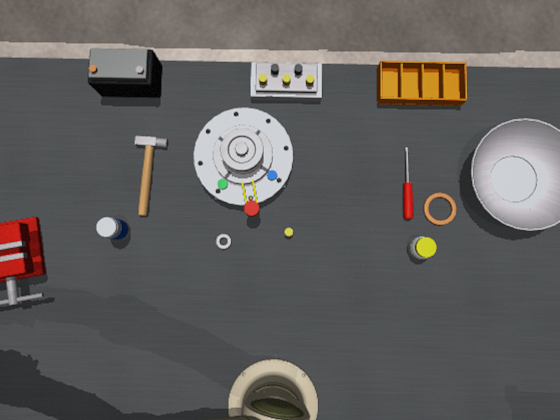

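View pics/scene.png

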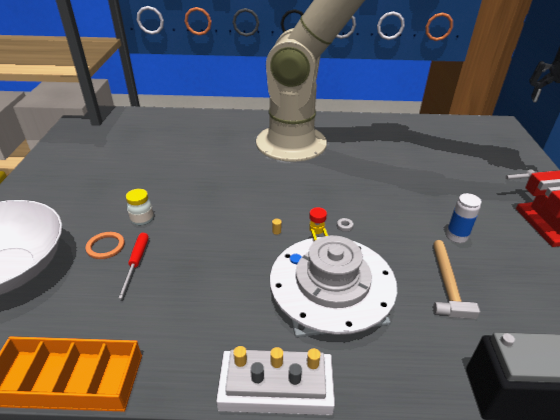

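The top view shows the red knob at (252,208), green marker at (223,184), blue at (272,175), and the plate centre near (243,156). Green is on the robot's left, so the knob turns clockwise (−0.785).

```bash
cat > h.py <<'E'
import numpy as np,cv2
def ray(p,uv,z):
    R,t=p['R'],p['t'];c=-R.T@t
    d=R.T@np.array([(uv[0]-p['cx'])/p['fx'],(uv[1]-p['cy'])/p['fy'],1]);return c+d*(z-c[2])/d[2]
def blobs(im,lo,hi,amin=15):
    m=cv2.inRange(cv2.cvtColor(im,cv2.COLOR_BGR2HSV),lo,hi)
    n,l,s,c=cv2.connectedComponentsWithStats(m)
    return [(s[i,4],c[i],s[i,:4]) for i in range(1,n) if s[i,4]>=amin]
COL=dict(red=((0,150,60),(6,255,255)),green=((50,120,60),(80,255,255)),blue=((100,150,80),(118,255,255)))
E
python3 - <<'E'
from h import *
for n in("top","scene"):
    p=np.load(n+".npz");im=p['im']
    for k,z in(("red",.112),("green",.058),("blue",.058)):
        for a,c,b in blobs(im,*COL[k]):
            X=ray(p,c,z)
            if .3<X[0]<.9 and abs(X[1])<.3: print(n,k,a,c.round(1),b,X.round(4))
    # plate by depth: points at height ~0.05
    v,u=np.mgrid[:420,:560];d=p['d']
    C=np.stack([(u-p['cx'])/p['fx']*d,(v-p['cy'])/p['fy']*d,d],-1)
    W=(C-p['t'])@p['R']
    m=(d>0)&(abs(W[...,2]-.05)<.012)&(W[...,0]>.4)&(W[...,0]<.85)&(abs(W[...,1]-.07)<.2)
    k,l,s,c=cv2.connectedComponentsWithStats(m.astype(np.uint8));i=1+s[1:,4].argmax()
    cs,_=cv2.findContours((l==i).astype(np.uint8),0,cv2.CHAIN_APPROX_NONE);h=cv2.convexHull(max(cs,key=len))[:,0]
    P=np.array([ray(p,q,.05)[:2] for q in h]);(x,y),r=cv2.minEnclosingCircle(P.astype(np.float32));print(n,'plate',x,y,r,np.median(W[l==i][:,2]))
    sel=W[(d>0)&(abs(W[...,0]-x)<.2)&(abs(W[...,1]-y)<.1)&(W[...,2]>.13)&(W[...,2]<.146)]
    print('drumtop',sel.mean(0),sel.min(0),sel.max(0))
    # dark holes
    g=im.max(2)<60
    k,l,s,c=cv2.connectedComponentsWithStats(g.astype(np.uint8))
    H=np.array([ray(p,c[i],.05)[:2] for i in range(1,k) if 5<s[i,4]<60])
    H=H[abs(np.hypot(*(H-[x,y]).T)-.118)<.02]
    for q in H:print('hole',q.round(4),np.hypot(*(q-[x,y])).round(4),np.degrees(np.arctan2(q[1]-y,q[0]-x)).round(1))
    A=np.c_[2*H,np.ones(len(H))];f=np.linalg.lstsq(A,(H**2).sum(1),rcond=None)[0];print('fit',f[:2],np.sqrt(f[2]+f[0]**2+f[1]**2))
E
```

```text
top red 185 [251.3 207.9] [244 200  16  16] [0.5139 0.0617 0.112 ]
top green 68 [222.2 183.6] [218 179   9  10] [0.584  0.1443 0.058 ]
top blue 69 [271.7 174.8] [267 171  10   9] [0.6102 0.0123 0.058 ]
top plate 0.6621772050857544 0.09036710858345032 0.13485942780971527 0.05034326403342621
drumtop [0.66226246 0.09018462 0.13522473] [0.6079749  0.03690905 0.13000145] [0.71496067 0.14177886 0.14394453]
hole [0.7796 0.1155] 0.1201 12.1
hole [0.7623 0.0257] 0.1192 -32.9
hole [0.7298 0.1898] 0.1202 55.8
hole [ 0.6867 -0.0233] 0.1163 -77.8
hole [0.6411 0.2074] 0.1189 100.2
hole [ 0.6018 -0.0311] 0.1357 -116.4
hole [ 0.5979 -0.0062] 0.1161 -123.6
hole [0.5658 0.1576] 0.1175 145.1
fit [0.66064764 0.08806501] 0.12056118672914194
scene red 224 [317.8 214.6] [310 207  17  16] [0.524 0.064 0.112]
scene blue 77 [294.8 258.2] [290 254  11  10] [0.6132 0.0135 0.058 ]
scene plate 0.6653956770896912 0.09320786595344543 0.13704553246498108 0.049988001842177256
drumtop [0.666597   0.09173471 0.13679321] [0.64681393 0.05088382 0.13002713] [0.68882167 0.10776019 0.14044458]
hole [ 0.5984 -0.0028] 0.1171 -124.9
hole [0.6396 0.2105] 0.1201 102.4
hole [ 0.6861 -0.0209] 0.1159 -79.7
hole [0.7286 0.1927] 0.1179 57.6
hole [0.7608 0.0295] 0.1147 -33.7
hole [0.7786 0.1183] 0.1159 12.5
fit [0.66323562 0.09499475] 0.11767833428384833
```

Request:
carry_out(rows=[-0.67,-0.75,0,0,0,0,-1,-0.67,-0.75,0,0,0,0,-1,-0.67,-0.75,0,0,0,0,-1,-0.67,-0.75,0,0,0,0,-1,-0.67,-0.75,0,0,0,0,-1,-0.67,-0.75,0,0,0,0,-1,-0.67,-0.75,0,0,0,0,-1,-0.67,-0.75,0,0,0,0,-1], force=20)

```text
time: 0.77
tcp_pos: [0.2895, 0.4876, 0.2311]
tcp_rot: [[-0.97, 0.244, -0.0], [0.244, 0.97, -0.0], [0.0, -0.001, -1.0]]
wrist_force: [-0.0, -0.4, 0.1]
width: -0.002
grasp_force: 0.0
```

Request:
carry_out(rows=[-0.67,-0.75,0,0,0,0,-1,-0.67,-0.75,0,0,0,0,-1,-0.67,-0.75,0,0,0,0,-1,-0.67,-0.75,0,0,0,0,-1,-0.67,-0.75,0,0,0,0,-1,-0.67,-0.75,0,0,0,0,-1,-0.67,-0.75,0,0,0,0,-1,-0.67,-0.75,0,0,0,0,-1])

```text
time: 1.43
tcp_pos: [0.4014, 0.2739, 0.2312]
tcp_rot: [[-0.97, 0.244, -0.0], [0.244, 0.97, -0.0], [0.0, -0.0, -1.0]]
wrist_force: [0.2, 0.4, 0.1]
width: -0.002
grasp_force: 0.0
```

Request:
carry_out(rows=[-0.76,-0.86,0,0,0,0,-1,-0.76,-0.86,0,0,0,0,-1,-0.76,-0.86,0,0,0,0,-1,-0.76,-0.86,0,0,0,0,-1,-0.76,-0.86,0,0,0,0,-1,-0.76,-0.86,0,0,0,0,-1,-0.76,-0.86,0,0,0,0,-1,0,0,0,0,0,0,-1])

```text
time: 2.1
tcp_pos: [0.5141, 0.0546, 0.2313]
tcp_rot: [[-0.968, 0.252, 0.002], [0.252, 0.968, -0.003], [-0.002, -0.002, -1.0]]
wrist_force: [0.7, -0.7, -0.0]
width: 0.002
grasp_force: 0.0
```

```bash
python3 - <<'E'
from rig import arm
from h import *
s=arm.sense();print(s['tcp_pos'],s['wrist_force'])
p=arm.camera_params("wrist");im,d=arm.grab_frame("wrist");cv2.imwrite("pics/w1.png",im)
for k,z in(("red",.112),("green",.058),("blue",.058)):
    for a,c,b in blobs(im,*COL[k],100): print(k,a,c.round(1),b,ray(p,c,z).round(4))
E
```

```text
[0.51413467 0.0546278  0.2313438 ] [ 0.67780788 -0.68944313 -0.00830648]
red 2373 [293.8 200. ] [267 172  55  56] [0.5119 0.0638 0.112 ]
green 713 [401.3 238.1] [386 224  31  30] [0.5819 0.1458 0.058 ]
```

View pics/w1.png

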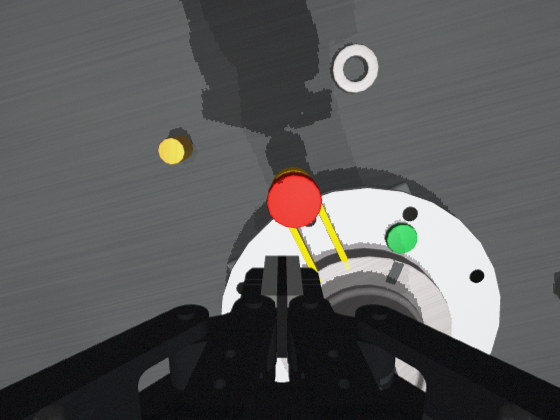

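Request:
carry_out(rows=[0,0,0.5,0,0,0,-1,0,0,0.8,0,0,0,-1,0,0,0.8,0,0,0,-1,0,0,0.7,0,0,0,-1,0,0,0.4,0,0,0,-1,0,0,0,0,0,0,-1,0,0,0,0,0,0,-1,0,0,0,0,0,0,-1])

```text
time: 2.82
tcp_pos: [0.5118, 0.0619, 0.1359]
tcp_rot: [[-0.97, 0.244, 0.001], [0.244, 0.97, 0.0], [-0.0, 0.0, -1.0]]
wrist_force: [0.3, -0.4, 0.0]
width: 0.005
grasp_force: 0.0
```

Request:
carry_out(rows=[0,0,0.4,0,0,0,-1,0,0,0.3,0,0,0,-1,0,0,0.15,0,0,0,-1,0,0,0.12,0,0,0,-1,0,0,0.1,0,0,0,-1,0,0,0.1,0,0,0,-1,0,0,0,0,0,0,-1,0,0,0,0,0,0,-1])

```text
time: 3.48
tcp_pos: [0.512, 0.0615, 0.1008]
tcp_rot: [[-0.97, 0.244, 0.001], [0.244, 0.97, 0.0], [-0.001, 0.001, -1.0]]
wrist_force: [-1.2, 0.1, 8.5]
width: 0.0
grasp_force: 4.1
```

Request:
carry_out(rows=[0,0,0.06,0,0,0,-1,0,0,0.04,0,0,0,-1,0,0,0.03,0,0,0,-1,0,0,0,0,0,0,-1,0,0,0,0,0,0,-1,0,0,0,0,0,0,-1,0,0,0,0,0,0,-1,0,0,0,0,0,0,-1])

```text
time: 4.15
tcp_pos: [0.512, 0.0614, 0.0978]
tcp_rot: [[-0.97, 0.244, 0.001], [0.244, 0.97, 0.0], [-0.001, 0.001, -1.0]]
wrist_force: [-3.8, 0.1, 19.5]
width: -0.006
grasp_force: 9.6
```

Request:
carry_out(rows=[0.0345,0.0759,0,0,0,0.1636,-1,0.0345,0.0759,0,0,0,0.1636,-1,0.0345,0.0759,0,0,0,0.1636,-1,0.0345,0.0759,0,0,0,0.1636,-1,0.0345,0.0759,0,0,0,0.1636,-1,0.0345,0.0759,0,0,0,0.1636,-1,0.0345,0.0759,0,0,0,0.1636,-1,0.0345,0.0759,0,0,0,0.1636,-1])

```text
time: 4.82
tcp_pos: [0.5091, 0.0811, 0.0978]
tcp_rot: [[-0.929, 0.37, 0.001], [0.37, 0.929, 0.0], [-0.0, 0.001, -1.0]]
wrist_force: [-6.1, -2.0, 21.0]
width: 0.001
grasp_force: 10.2
```

```bash
cat > look.py <<'E'
from rig import arm
from h import *
import sys
s=arm.sense();t=s['tcp_pos'];c=np.array([.662,.0905]);q=t[:2]-c
print(s['time'],t.round(4),'F',s['wrist_force'].round(1),'r',np.hypot(*q).round(4),'ang',np.degrees(np.arctan2(q[1],q[0]))%360,s['joints'].round(2))
for n in sys.argv[1:]:
    p=arm.camera_params(n);im,d=arm.grab_frame(n);cv2.imwrite(f"pics/{n}_{s['time']:.1f}.png",im);print(n)
    for k,z in(("red",.098),("green",.058),("blue",.058)):
        for a,cc,b in blobs(im,*COL[k],15):
            X=ray(p,cc,z)
            if .4<X[0]<.9 and abs(X[1])<.3: print(k,a,cc.round(1),b,X.round(4))
E
python3 look.py top scene wrist
```

```text
4.8167 [0.5091 0.0811 0.0978] F [-6.1 -2.  21. ] r 0.1531 ang 183.53518360714304 [-0.32  0.56  0.08  2.19 -0.11  0.39  1.04]
top
blue 69 [271.7 174.8] [267 171  10   9] [0.6102 0.0123 0.058 ]
scene
red 165 [325.9 220.4] [318 214  17  13] [0.527  0.0838 0.098 ]
blue 76 [294.8 258.2] [290 254  11  10] [0.6133 0.0134 0.058 ]
wrist
red 3225 [291.6 251.9] [240 223  96  77] [0.5004 0.0892 0.098 ]
green 1456 [444.  315.8] [417 294  50  45] [0.5797 0.1479 0.058 ]
```

Request:
carry_out(rows=[0.0383,0.0742,0,0,0,0.1636,-1,0.0383,0.0742,0,0,0,0.1636,-1,0.0383,0.0742,0,0,0,0.1636,-1,0.0383,0.0742,0,0,0,0.1636,-1,0.0383,0.0742,0,0,0,0.1636,-1,0.0383,0.0742,0,0,0,0.1636,-1,0.0383,0.0742,0,0,0,0.1636,-1,0.0383,0.0742,0,0,0,0.1636,-1])

```text
time: 5.63
tcp_pos: [0.5089, 0.1013, 0.0979]
tcp_rot: [[-0.873, 0.488, 0.002], [0.488, 0.873, 0.001], [-0.001, 0.001, -1.0]]
wrist_force: [-2.9, -0.7, 19.3]
width: 0.0
grasp_force: 9.3
```

Request:
carry_out(rows=[0.0345,0.0759,0,0,0,0.1636,-1,0.0345,0.0759,0,0,0,0.1636,-1,0.0345,0.0759,0,0,0,0.1636,-1,0.0345,0.0759,0,0,0,0.1636,-1,0.0345,0.0759,0,0,0,0.1636,-1,0.0345,0.0759,0,0,0,0.1636,-1,0.0345,0.0759,0,0,0,0.1636,-1,0.0345,0.0759,0,0,0,0.1636,-1])

```text
time: 6.3
tcp_pos: [0.5112, 0.1213, 0.0978]
tcp_rot: [[-0.802, 0.597, 0.001], [0.597, 0.802, 0.001], [0.0, 0.001, -1.0]]
wrist_force: [-4.8, -0.9, 18.8]
width: -0.0
grasp_force: 9.8
```

```bash
python3 look.py scene
```

```text
6.3 [0.5112 0.1213 0.0978] F [-4.8 -0.9 18.8] r 0.1539 ang 168.4405136996298 [-0.45  0.57  0.16  2.18 -0.22  0.41  0.82]
scene
red 169 [342.1 221.3] [334 214  18  14] [0.5288 0.1211 0.098 ]
blue 76 [294.8 258.2] [290 254  11  10] [0.6133 0.0134 0.058 ]
```

Request:
carry_out(rows=[0.0365,0.075,0,0,0,0.1636,-1,0.0365,0.075,0,0,0,0.1636,-1,0.0365,0.075,0,0,0,0.1636,-1,0.0365,0.075,0,0,0,0.1636,-1,0.0365,0.075,0,0,0,0.1636,-1,0.0365,0.075,0,0,0,0.1636,-1,0.0365,0.075,0,0,0,0.1636,-1,0.0365,0.075,0,0,0,0.1636,-1])

```text
time: 7.02
tcp_pos: [0.5162, 0.141, 0.0978]
tcp_rot: [[-0.717, 0.697, 0.001], [0.697, 0.717, 0.001], [0.0, 0.002, -1.0]]
wrist_force: [-4.2, -0.7, 18.7]
width: 0.0
grasp_force: 9.3
```

Request:
carry_out(rows=[0.0345,0.0759,0,0,0,0.1636,-1,0.0345,0.0759,0,0,0,0.1636,-1,0.0345,0.0759,0,0,0,0.1636,-1,0.0345,0.0759,0,0,0,0.1636,-1,0.0345,0.0759,0,0,0,0.1636,-1,0.0345,0.0759,0,0,0,0.1636,-1,0.0345,0.0759,0,0,0,0.1636,-1,0.0345,0.0759,0,0,0,0.1636,-1])

```text
time: 7.68
tcp_pos: [0.5237, 0.1597, 0.0979]
tcp_rot: [[-0.62, 0.784, 0.0], [0.784, 0.62, 0.002], [0.001, 0.001, -1.0]]
wrist_force: [-6.5, 1.5, 19.0]
width: 0.001
grasp_force: 9.5
```

```bash
python3 look.py scene top wrist
```

```text
7.6833 [0.5237 0.1597 0.0979] F [-6.5  1.5 19. ] r 0.1546 ang 153.42793679847972 [-0.57  0.6   0.24  2.13 -0.32  0.45  0.6 ]
scene
red 171 [358.8 225.6] [351 218  17  15] [0.5423 0.1581 0.098 ]
blue 75 [294.7 258.2] [290 254  11  10] [0.6133 0.0133 0.058 ]
top
green 32 [224.2 184.5] [222 180   5   9] [0.5817 0.139  0.058 ]
blue 69 [271.7 174.8] [267 171  10   9] [0.6102 0.0123 0.058 ]
wrist
red 3209 [291.3 251.8] [240 223  95  77] [0.5202 0.1711 0.098 ]
green 132 [355.2 304.4] [348 299  18  16] [0.5763 0.1577 0.058 ]
green 26 [336.1 310.8] [334 307   6   8] [0.5707 0.1485 0.058 ]
```

Request:
carry_out(rows=[0.0345,0.0759,0,0,0,0.1636,-1,0.0345,0.0759,0,0,0,0.1636,-1,0.0345,0.0759,0,0,0,0.1636,-1,0.0345,0.0759,0,0,0,0.1636,-1,0.0345,0.0759,0,0,0,0.1636,-1,0.0345,0.0759,0,0,0,0.1636,-1,0.0345,0.0759,0,0,0,0.1636,-1,0,0,0,0,0,0,-1])

```text
time: 8.5
tcp_pos: [0.5326, 0.1757, 0.0979]
tcp_rot: [[-0.527, 0.85, 0.001], [0.85, 0.527, 0.003], [0.002, 0.002, -1.0]]
wrist_force: [-3.6, 4.0, 18.9]
width: 0.003
grasp_force: 9.2
```

```bash
python3 look.py scene top wrist; ls pics; python3 -c "
import cv2,glob
a=cv2.imread(sorted(glob.glob('pics/wrist_8*'))[-1]);b=cv2.imread(sorted(glob.glob('pics/top_8*'))[-1])
b=cv2.resize(b[100:220,180:310],None,fx=4,fy=4,interpolation=cv2.INTER_CUBIC)[:420]
cv2.imwrite('pics/cmp.png',cv2.resize(cv2.hconcat([a[:420],cv2.copyMakeBorder(b,0,420-b.shape[0],0,0,0)]),None,fx=.74,fy=.74))"
```

```text
8.5 [0.5326 0.1757 0.0979] F [-3.6  4.  18.9] r 0.1549 ang 146.62210133485314 [-0.61  0.61  0.28  2.1  -0.36  0.47  0.5 ]
scene
red 178 [366.2 228.2] [358 220  18  15] [0.5504 0.1739 0.098 ]
blue 76 [294.8 258.2] [290 254  11  10] [0.6133 0.0134 0.058 ]
top
green 61 [222.  183.3] [218 179   9  10] [0.585  0.1449 0.058 ]
blue 69 [271.7 174.8] [267 171  10   9] [0.6102 0.0123 0.058 ]
wrist
red 3213 [291.3 251.8] [240 223  95  77] [0.5301 0.1868 0.098 ]
green 39 [335.1 309.3] [332 305   8   9] [0.5766 0.1591 0.058 ]
scene.png
scene_4.8.png
scene_6.3.png
scene_7.7.png
scene_8.5.png
top.png
top_4.8.png
top_7.7.png
top_8.5.png
w1.png
wrist_4.8.png
wrist_7.7.png
wrist_8.5.png
```

View pics/cmp.png

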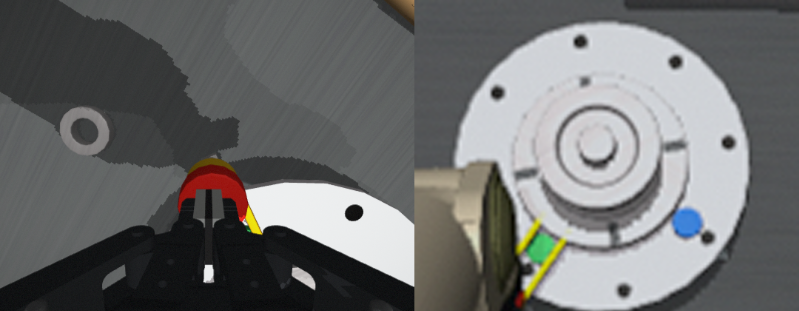

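The wrist view (left half) shows the fingertips still on the knob. The top view (right half) shows the green marker between the yellow arm edges at about (543,249). I'll measure the rotation from the four notches.

```bash
python3 - <<'E'
from h import *
p=dict(np.load("top.npz"));c=np.array([.662,.0905])
def prof(im):
    g=cv2.cvtColor(im,cv2.COLOR_BGR2GRAY).astype(np.float32)
    a=np.radians(np.arange(0,360,.25));o=0
    for r in np.arange(.066,.077,.002):
        X=np.c_[c[0]+r*np.cos(a),c[1]+r*np.sin(a),np.full(len(a),.072)]@p['R'].T+p['t']
        o=o+cv2.remap(g,(X[:,0]/X[:,2]*p['fx']+p['cx']).astype(np.float32),(X[:,1]/X[:,2]*p['fy']+p['cy']).astype(np.float32),cv2.INTER_LINEAR)[:,0]
    return cv2.GaussianBlur(o/6,(1,9),0)[:,0]
from scipy.signal import find_peaks
for f in("top","top_7.7","top_8.5"):
    q=prof(cv2.imread(f"pics/{f}.png"));k,i=find_peaks(-q,prominence=25)
    out=[]
    for j in k:
        w=np.arange(j-24,j+25);v=np.take(q,w,mode='wrap');u=np.clip(v.max()-30-v,0,None);out.append((round((w*u).sum()/u.sum()/4,2),round(float(q[j]))))
    print(f,out)
E
```

```text
top [(np.float64(55.46), 116), (np.float64(144.61), 98), (np.float64(237.16), 98), (np.float64(327.82), 105)]
top_7.7 [(np.float64(18.91), 161), (np.float64(106.74), 84), (np.float64(198.12), 97), (np.float64(290.43), 98)]
top_8.5 [(np.float64(13.03), 159), (np.float64(100.1), 95), (np.float64(191.31), 100), (np.float64(283.72), 101)]
```

Request:
carry_out(rows=[0.022,0.049,0,0,0,0.1,-1,0,0,0,0,0,0,-1,0,0,0,0,0,0,-1,0,0,-0.1,0,0,0,-1,0,0,-0.1,0,0,0,-1,0,0,-0.1,0,0,0,-1,0,0,0,0,0,0,-1,0,0,0,0,0,0,-1])

```text
time: 9.32
tcp_pos: [0.5331, 0.1763, 0.1062]
tcp_rot: [[-0.519, 0.855, -0.0], [0.855, 0.519, 0.002], [0.001, 0.001, -1.0]]
wrist_force: [-2.9, 2.9, 6.8]
width: -0.0
grasp_force: 3.3
```

At 106 mm the spring still pushes with 6.8 N, which means the pin has entered the hole. I'll raise the fingers clear now.

Request:
carry_out(rows=[0,0,-0.1,0,0,0,-1,0,0,-0.1,0,0,0,-1,0,0,-0.2,0,0,0,-1,0,0,-0.5,0,0,0,-1,0,0,-0.8,0,0,0,-1,0,0,-0.9,0,0,0,-1,0,0,-0.9,0,0,0,-1,0,0,-0.5,0,0,0,-1])

```text
time: 9.98
tcp_pos: [0.5343, 0.175, 0.2283]
tcp_rot: [[-0.518, 0.855, 0.003], [0.855, 0.518, 0.001], [-0.001, 0.003, -1.0]]
wrist_force: [0.0, 0.0, 0.4]
width: 0.001
grasp_force: 0.0
```

Request:
carry_out(rows=[0.8,0,0,0,0,0,-1,0.9,0.5,0,0,0,0,-1,0.9,0.5,0,0,0,0,-1,0.9,0.5,0,0,0,0,-1,0.5,0.5,0,0,0,0,-1,0,0,0,0,0,0,-1,0,0,0,0,0,0,-1,0,0,0,0,0,0,-1])

```text
time: 10.65
tcp_pos: [0.5225, 0.3078, 0.2254]
tcp_rot: [[-0.518, 0.855, -0.0], [0.855, 0.518, -0.001], [-0.001, -0.001, -1.0]]
wrist_force: [0.5, -0.8, 0.1]
width: -0.0
grasp_force: 0.0
```

```bash
python3 look.py scene top wrist; python3 - <<'E'
import glob,cv2
from h import *
im=[cv2.imread(sorted(glob.glob(f'pics/{n}_1*'))[-1]) for n in('top','scene')]
cv2.imwrite('pics/fin.png',cv2.hconcat([cv2.resize(im[0][95:220,180:310],(400,385)),cv2.resize(im[1][190:315,260:390],(400,385))]))
p=dict(np.load('top.npz'));
print([ray(p,c,.112) for a,c,b in blobs(im[0],*COL['red']) if 190<c[0]<290])
E
```

```text
10.65 [0.5225 0.3078 0.2254] F [ 0.5 -0.8  0.1] r 0.2582 ang 122.69407896556774 [-0.91  0.49  0.41  1.9  -0.26  0.8   0.19]
scene
red 237 [367.4 222.2] [359 215  18  16] [0.5291 0.1793 0.098 ]
blue 76 [294.8 258.2] [290 254  11  10] [0.6133 0.0134 0.058 ]
top
red 183 [207.5 198.5] [200 191  16  16] [0.5379 0.1765 0.098 ]
green 62 [222.  183.2] [218 179   9  10] [0.5851 0.1451 0.058 ]
blue 69 [271.7 174.8] [267 171  10   9] [0.6102 0.0123 0.058 ]
wrist
[array([0.53604687, 0.17449693, 0.112     ])]
```

View pics/fin.png

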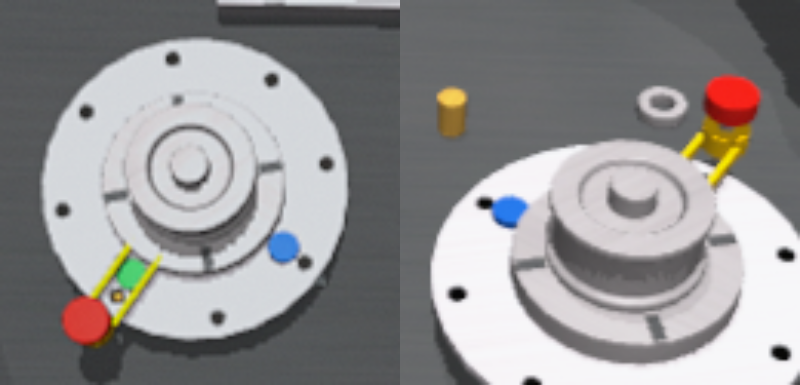

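The top view shows the knob at (86,320) beyond the green marker at (132,272), with the brass pin tip in the hole at (118,296). The knob is at (0.536, 0.1745) against the predicted (0.535, 0.175). I'll check the knob height, then hand in.

```bash
python3 - <<'E'
from rig import arm
from h import *
p=arm.camera_params("top");im,d=arm.grab_frame("top")
z=[]
for v in range(195,202):
  for u in range(204,211):
    D=d[v,u];z.append((p['R'].T@(np.array([(u-p['cx'])/p['fx']*D,(v-p['cy'])/p['fy']*D,D])-p['t']))[2])
m=np.median(z);q=np.load('top.npz');print(m)
z0=[(p['R'].T@(np.array([(u-p['cx'])/p['fx']*q['d'][v,u],(v-p['cy'])/p['fy']*q['d'][v,u],q['d'][v,u]])-p['t']))[2] for v in range(204,211) for u in range(248,255)];print(np.median(z0))
if abs(m-np.median(z0))<.003: print(arm.hand_in())
E
```

```text
0.11178140017140284
0.11234989726678762
the job is handed in; nothing more can be done
None
```

The job is handed in: I pressed the knob fully in, swept the turntable clockwise to the green marker's hole, and the plunger sprang back to its full height (knob top measured at 111.8 mm against 112.3 mm at the start), with the arm clear at 10.7 s.

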